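# Catch the lid of the drawing-instrument case and let it down shut

## Robot

A 6-joint arm with a two-finger parallel gripper is mounted at the origin on the work surface. World frame = base frame: x ahead of the robot, y to its left, z up, the work surface at z = 0. Lengths are in mm, angles in rad, forces in N, time in s.
With the tool pointing down it reaches from about 300 to 775 mm from the base axis. Payload 14.6 kg.
Tool frame: the origin (TCP) lies at the very end of the fingers, on their centre line; the grasp point (between the pads) lies 19 mm behind it; z points along the fingers, y is the line along which they close (so a half turn about z gives the same grasp; the last joint's range is limited). The gripper opens to 94 mm and grips with 3 to 60 N. Pads are 16 mm wide; open, the fingers measure 119 mm over their backs; the gripper's body (75 mm by 177 mm) begins 78 mm behind the grasp point.
Start: joints at [-1.307, 0.3, 1.521, -0, 1.321, -0.067], TCP at [178.633, -520.173, 205.446] pointing down, gripper open.
Joint ranges: [-3.03, 3.03], [-0.79, 2.21], [0.23, 2.52], [-1.04, 4.18], [0, 3.07], [-2.55, 2.55]. Speed limits (rad/s): [2.22, 2.22, 2.57, 3.14, 3.14, 3.14].

## Interface

Orientations are given as [roll, pitch, yaw] about the fixed x, y, z axes, in that order (R = Rz(yaw) Ry(pitch) Rx(roll)).
In Python, from cell import manip, camera, get_calibration gives the robot as it stands.
- The arm moves only by the tool arm_command, never from a script. Its argument "targets" is a list of rows, each an object of numbers: "hand": the opening, from -1 (shut) to 1 (fully open), so that 0 is half open; "x", "y", "z": the shift along the tool's x, y, z in m; "yaw": the turn about the tool's z in rad. In form: [{"hand": .., "x": .., "y": .., "z": .., "yaw": ..}, ...]. A call has 1 to 10 rows; each row shifts and turns the commanded pose from where the row before left it, along the tool's axes as they then stand; what a row does not reach is not made up. A row lasts 1/10 s, in which the tool goes at most 50 mm and 8.59 degrees, less where a joint would pass 70% of its speed; a pose out of reach is approached as far as the arm can. A call is refused whole if a number of a shift passes 0.05 or a number of a turn 0.15, either way. A call with a gripper value outside its range is refused whole. The fingers move at their own pace and stop on an object; "newtons" is the grip in N (left out, the last holds). Time passes only in rows, so rows that do not move let the fingers close. It gives the time, the measured TCP pose, the force, the opening and the grip force at its end, in the units of the state.
- manip.read_state(): the state, without advancing time (a new reading comes with each control period).
- camera(name): name is "scene" or "top" or "wrist"; returns the picture (420x560x3 uint8, red, green, blue); there is no depth.
- get_calibration(name): a dict with "K" (3x3 intrinsics, pixels), "cam_to_world" (4x4, takes a point from camera to world coordinates). Camera axes: x right, y up, looking along -z (the intrinsics and any distortion apply to the point x, -y, -z); pixel columns grow to the right and rows downward; lengths in mm; the calibration is good to about 2 mm. A picture is of the moment at which its call begins: read the wrist's pose just before it. get_calibration takes no time and is no camera call; for the wrist camera it gives the pose at the moment of the call.
- manip.sign_off(): hands the job in; it is judged then, once.
The state is a dict: "clock": time; "joints": joint angles; "qd": joint speeds; "effort": joint torques, N m; "eef_pos": TCP position; "eef_rot": TCP orientation; "wrist_force": force on the tool from outside, world axes, zero at the start; "moment": the same for the moment, N m; "finger_gap": finger opening in mm; "finger_force": force on a finger pad.
Only numpy, scipy, OpenCV 4.12 (cv2) and the standard library are available. Lean on these libraries where they do the work, as an engineer would, in place of code of your own. Each camera call takes 0.05 s, during which the arm holds its last target. There are 200 camera calls.

## Task

The blue drawing-instrument case stands open with its lid leaning back: push the lid over from behind, catch it on your fingers as it falls, and lower it on them under its orange tab until the case is fully shut, gently, without letting it drop or slam. Press only lightly, do not grip anything hard, and leave the other things on the desk where they are.

Things in the scene. Friction and masses are not known exactly. Their poses are not given: they have to be found in the camera images.
- case: Blue open-topped case fixed to the desk, 120 mm deep (its x) by 180 mm wide (its y) by 50 mm high. Origin: centre of its underside. Its -x side is the front, turned roughly to the robot's right (world -y); the lid is hinged along the upper edge of its +x side and falls shut towards its -x.
- case_hinge (a point): Middle of the hinge line: 60 mm along the case's +x and 53 mm above the desk. The hinge axis is the case's y axis.
- case_lid (a joint): Lid angle (rad): 0 shut, 1.57 upright, stop at 1.85; starts at 1.60 to 1.72. Friction holds it within 0.2 to 0.3 of upright; below about 1.3 it falls shut within 1 to 2 s, ending above 1.1 rad/s: too fast; from 0.6 down to 0.04 it must shut slower than 0.9 rad/s. Lid: about 0.2 kg, 180 mm wide, 6 mm thick, blue panel to 122 mm from the hinge. Over 20 N of finger force on lid or case fails.
- tab_edge (a point): Middle of the orange tab's free edge: 135 mm from the hinge line, on the lid's mid-plane; lid open, it is the lid's highest edge. Tab 90 mm wide, 6 mm thick, edge rounded at 3 mm radius about this point. Shut, the tab juts 18 mm beyond the case's front wall, underside 50 mm above the desk, so fingers slanting down and forward can carry it from below until shut.
- eraser: Orange eraser block 45 x 22 x 14 mm lying loose beside the case; origin under its centre. Leave alone.
- pencil: Black mechanical pencil 130 mm long, 8 mm thick, lying loose beside the case; origin under its middle, x along it. Leave alone.
- coaster: Round white and blue ceramic coaster, 96 mm across, 8 mm high, loose; origin under its centre. Leave alone.
- clip: Steel bulldog clip 50 x 30 mm, about 20 mm high, loose; origin under its centre. Leave alone.
- sharpener: Metal pencil sharpener 26 x 18 x 16 mm, loose; origin under its centre. Leave alone.
- mug: Blue ceramic mug 80 mm across, 90 mm high, handle at its +y, loose; origin under its centre. Leave alone.
Things that resemble listed ones, but are neither listed nor needed, are in the scene too. What is shaped like the case but pink or yellow is not meant.

How it is judged (in metres and radians):
On the way, in this order (a step that is already met when the one before it is completed fails the run):
1. the lid is tipped over past its balance towards the front (value of joint case_lid below 1.25 rad), for 0.05 s.
2. the falling lid is caught and rests on the fingers, half open or lower (value of joint case_lid between 0.15 and 0.9 rad and contact force between the fingers and case above 0.1 N), for 0.2 s.
3. the lid is fully shut (value of joint case_lid below 0.03 rad), for 0.2 s.
At the end, for the whole second after the job is handed in: The lid is shut to within 0.03 rad (4 mm at the tab), and eraser, pencil, coaster, clip, sharpener and mug lie within 15 mm of where they were (value of joint case_lid below 0.03 rad and distance of each of eraser, pencil, coaster, clip, sharpener, mug from where it was at the start of the episode below 0.015 m); the robot touches nothing.
It fails at once if the lid drops or slams: faster than 0.9 rad/s shutting while between 0.6 and 0.04 rad (value of joint case_lid between 0.04 and 0.6 rad and velocity of joint case_lid below -0.9 rad/s).
It fails at once if the lid or case is clamped or pressed with more than 20 N (contact force between any of the fingers, the arm and case above 20 N).
It fails at once if another thing on the desk is moved, lifted or carried by more than 15 mm (distance of any of eraser, pencil, coaster, clip, sharpener, mug from where it was at the start of the episode above 0.015 m).
It also fails if it takes over 45 s, if anything falls off the work surface, if the arm or the gripper's body presses on something with over 40 N, if the wrist force passes 120 N, or if a joint passes its speed limit or range.

## Working session

There is one attempt and no reset: what is moved stays moved. The work goes in short steps, Python scripts to look and compute and a tool call to move; the robot and the scene stay as the last step left them, time stands still between calls to the robot, and variables do not carry over. Pictures are saved under pics/ and viewed, at most 10 in all, crops included, and the job is handed in when it is done.

Besides the shell and the picture viewer there is one more tool, called after "Emit:" in YAML: its name, and indented under it one key for each argument. arm_command: Moves the arm, as the interface text tells. Its arguments: {"type":"object","properties":{"targets":{"type":"array"},"newtons":{"type":"number"}},"required":["targets"]}

```bash
mkdir -p pics; ls; python3 - <<'E'
from cell import manip,camera,get_calibration
import cv2,numpy as np
print(manip.read_state())
for n in("scene","top"):
    cv2.imwrite(f"pics/{n}0.png",camera(n)[:,:,::-1]); c=get_calibration(n); print(n,np.round(c["K"],1).tolist(),np.round(c["cam_to_world"],3).tolist(),c.keys())
E
```

```text
pics
{'clock': 0.0, 'joints': array([-1.30660537e+00,  3.00460912e-01,  1.52160000e+00,  2.88790357e-07,
        1.32072230e+00, -6.65838960e-02]), 'qd': array([-0.0027858 , -0.002405  , -0.00155775, -0.00087367,  0.00142634,
        0.000502  ]), 'effort': array([-6.26231249e-04, -5.31806016e+01, -3.52738452e+01,  7.08359806e-02,
        2.43834121e-02, -9.51102015e-05]), 'eef_pos': array([ 178.55997286, -519.91512289,  204.88392499]), 'eef_rot': array([-3.14040475e+00, -7.94924958e-05,  3.30774735e-01]), 'wrist_force': array([0.42067209, 0.18197889, 0.92632389]), 'moment': array([ 0.0265835 ,  0.04192742, -0.0429545 ]), 'finger_force': 0.0, 'finger_gap': 94.0114068042603}
scene [[467.4, 0.0, 278.5], [0.0, 467.4, 216.2], [0.0, 0.0, 1.0]] [[-0.688, -0.61, 0.392, 986.506], [0.725, -0.571, 0.385, 556.727], [-0.011, 0.549, 0.836, 1068.365], [0.0, 0.0, 0.0, 1.0]] dict_keys(['K', 'cam_to_world'])
top [[490.0, 0.0, 275.4], [0.0, 490.0, 213.8], [0.0, 0.0, 1.0]] [[0.019, 0.995, -0.101, 344.898], [-1.0, 0.018, -0.013, 59.533], [-0.011, 0.101, 0.995, 1428.465], [0.0, 0.0, 0.0, 1.0]] dict_keys(['K', 'cam_to_world'])
```

View pics/scene0.png

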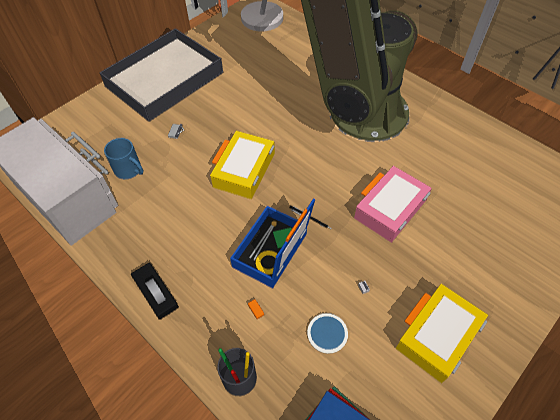

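View pics/top0.png

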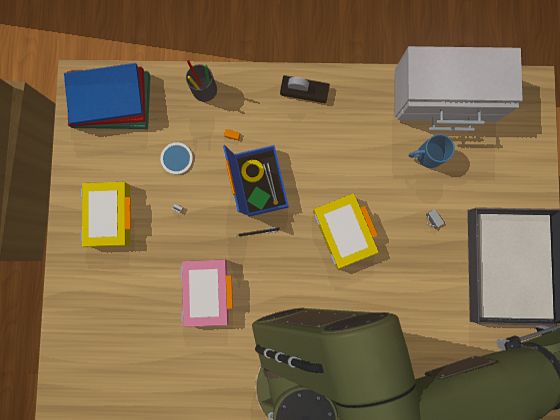

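Scene view: candidates are the blue open case (275,245 scene; 258,180 top), the pink case (393,203), yellow cases (243,163 and 443,330), and the blue books (340,405). Only the open blue one fits. Its lid is on the +y (left in top) side. The eraser (232,134 top), pencil (259,231), coaster (177,158) and sharpener (178,208) lie nearby. Next is a close crop.

```bash
python3 - <<'E'
import cv2,numpy as np
t=cv2.imread("pics/top0.png")[140:225,215:300]; s=cv2.imread("pics/scene0.png")[190:295,222:327]
cv2.imwrite("pics/crop1.png",np.hstack([cv2.resize(t,(400,400),interpolation=3),cv2.resize(s,(400,400),interpolation=2)]))
E
```

```text
(no output)
```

View pics/crop1.png

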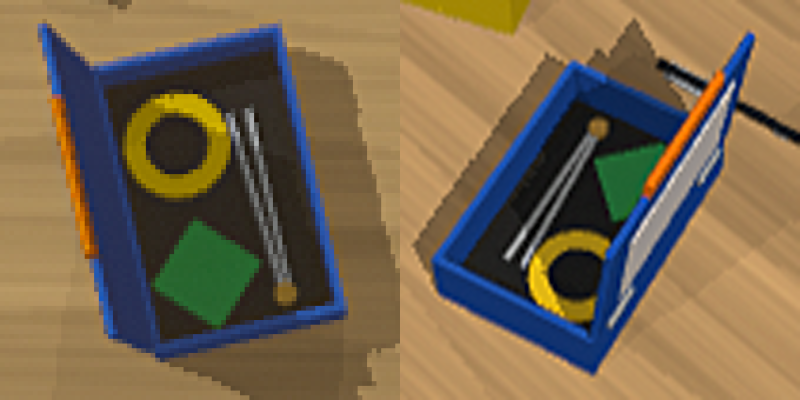

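```bash
cat > h.py <<'E'
import numpy as np
from cell import manip,camera,get_calibration
def proj(n,P):
    c=get_calibration(n);T=np.linalg.inv(c["cam_to_world"]);p=np.c_[P,np.ones(len(P))]@T[:3].T
    p=p*[1,-1,-1];q=p@np.array(c["K"]).T;return q[:,:2]/q[:,2:]
def case2w(v,P):
    x,y,w=v[:3];c,s=np.cos(w),np.sin(w);P=np.asarray(P,float)
    return np.c_[x+c*P[:,0]-s*P[:,1],y+s*P[:,0]+c*P[:,1],P[:,2]]
def lid(r,y,a): # a=0 shut, towards -x
    return [60-r*np.cos(a),y,53+r*np.sin(a)]
def ray(n,u,v,z):
    c=get_calibration(n);M=np.array(c["cam_to_world"]);d=M[:3,:3]@(np.linalg.inv(c["K"])@[u,v,1]*[1,-1,-1]);o=M[:3,3]
    return o+d*(z-o[2])/d[2]
E
python3 - <<'E'
from h import *
from scipy.optimize import least_squares
T=np.array([(280,27),(346,313),(158,357),(40,25),(107,333),(57,97),(91,257)])/4.706+[214.5,139.5]
S=np.array([(435,258),(575,62),(605,235),(752,35),(648,195),(722,72)])/3.81+[221.5,189.5]
def res(v,full=0):
    a=v[3];A=[[-60,-90,50],[-60,90,50]];B=[[60,90,50]];L=[lid(122,-90,a),lid(122,90,a),lid(138,-45,a),lid(138,45,a)]
    return np.r_[(proj("top",case2w(v,A+B+L))-T).ravel(),(proj("scene",case2w(v,A+L))-S).ravel()]
r=least_squares(res,[500,100,1.5,1.65],loss="soft_l1");v=r.x;print(v,np.round(r.fun,1))
np.save("v.npy",v)
print("tab",case2w(v,[lid(135,0,v[3]),[60,0,53],[-75,0,53],[0,0,0]]))
for n,u,w in[("eraser",233,134),("pencil a",239,235),("pencil b",279,229),("sharp",178,208),("coaster",177,158)]:
    print(n,ray("top",u,w,8).round())
E
```

```text
[576.97058974 122.6706768    1.81242376   1.70394002] [-3.000e-01  1.000e+00 -3.000e-01  1.000e+00 -1.700e+00  1.000e+00
 -8.000e-01  1.600e+00 -4.000e-01  2.900e+00 -2.300e+00  1.700e+00
 -2.100e+00  1.500e+00 -1.050e+02  8.000e-01 -1.049e+02 -2.000e-01
 -1.023e+02  6.900e+00 -1.029e+02  1.000e-01 -1.026e+02 -1.600e+00
 -1.028e+02  9.000e-01]
tab [[558.32533052 198.32838888 186.80517779]
 [562.61360402 180.92766746  53.        ]
 [594.9168219   49.84943848  53.        ]
 [576.97058974 122.6706768    0.        ]]
eraser [724. 208.   8.]
pencil a [425. 183.   8.]
pencil b [444.  67.   8.]
sharp [500. 363.   8.]
coaster [649. 372.   8.]
```

```bash
python3 - <<'E'
from h import *
from scipy.optimize import least_squares
T=np.array([(280,27),(346,313),(158,357),(40,25),(107,333),(57,97),(91,257)])/4.706+[214.5,139.5]
S=(np.array([(435,258),(575,62),(605,235),(752,35),(648,195),(722,72)])-[400,0])/3.81+[221.5,189.5]
def res(v):
    a=v[3];A=[[-60,-90,50],[-60,90,50]];B=[[60,90,50]];L=[lid(122,-90,a),lid(122,90,a),lid(138,-45,a),lid(138,45,a)]
    return np.r_[(proj("top",case2w(v,A+B+L))-T).ravel(),(proj("scene",case2w(v,A+L))-S).ravel()]
r=least_squares(res,[575,120,1.8,1.65],loss="soft_l1");v=r.x;print(v,np.round(r.fun,1))
np.save("v.npy",v)
print("tab",case2w(v,[lid(135,0,v[3]),[60,0,53],[-75,0,53],[0,0,0]]))
E
```

```text
[579.30893944 121.78678899   1.80690182   1.67743985] [ 0.2  0.3 -0.1  0.4 -1.6  0.1  0.9  0.2  1.   1.6 -0.5  0.3 -0.5  0.2
 -1.1  1.  -0.5  0.1  0.1  6.6  0.1  0.1 -0.3 -1.9 -0.2  0.7]
tab [[561.91255436 194.09310593 187.23306054]
 [565.27386223 180.1221694   53.        ]
 [596.85278596  48.86756348  53.        ]
 [579.30893944 121.78678899   0.        ]]
```

Emit:
arm_command:
  targets:
    - {"hand":0,"yaw":-0.1476,"z":-0.006}
    - {"hand":0,"yaw":-0.1476,"z":-0.006}
    - {"hand":0,"yaw":-0.1476,"z":-0.006}
    - {"hand":0,"yaw":-0.1476,"z":-0.006}
    - {"hand":0,"yaw":-0.1476,"z":-0.006}
    - {"hand":0,"yaw":-0.1476,"z":-0.006}
    - {"hand":0,"yaw":-0.1476,"z":-0.006}
    - {"hand":0,"yaw":-0.1476,"z":-0.006}
    - {"hand":0,"yaw":-0.1476,"z":-0.006}
    - {"hand":0,"yaw":-0.1476,"z":-0.006}
  newtons: 3

```text
schema error: expected keys hand, x, y, z, yaw
```

Emit:
arm_command:
  targets:
    - {"hand":0,"x":0,"y":0,"z":-0.006,"yaw":-0.1476}
    - {"hand":0,"x":0,"y":0,"z":-0.006,"yaw":-0.1476}
    - {"hand":0,"x":0,"y":0,"z":-0.006,"yaw":-0.1476}
    - {"hand":0,"x":0,"y":0,"z":-0.006,"yaw":-0.1476}
    - {"hand":0,"x":0,"y":0,"z":-0.006,"yaw":-0.1476}
    - {"hand":0,"x":0,"y":0,"z":-0.006,"yaw":-0.1476}
    - {"hand":0,"x":0,"y":0,"z":-0.006,"yaw":-0.1476}
    - {"hand":0,"x":0,"y":0,"z":-0.006,"yaw":-0.1476}
    - {"hand":0,"x":0,"y":0,"z":-0.006,"yaw":-0.1476}
    - {"hand":0,"x":0,"y":0,"z":-0.006,"yaw":-0.1476}
  newtons: 3

```text
clock: 1.1
eef_pos: [178.6, -520.1, 265.3]
eef_rot: [-3.142, -0.001, 1.813]
wrist_force: [-0.5, -0.0, 0.4]
finger_gap: 47.0
finger_force: 0.0
```

Emit:
arm_command:
  targets:
    - {"hand":0,"x":0.0323,"y":0.027,"z":0,"yaw":0}
    - {"hand":0,"x":0.0323,"y":0.027,"z":0,"yaw":0}
    - {"hand":0,"x":0.0323,"y":0.027,"z":0,"yaw":0}
    - {"hand":0,"x":0.0323,"y":0.027,"z":0,"yaw":0}
    - {"hand":0,"x":0.0323,"y":0.027,"z":0,"yaw":0}
    - {"hand":0,"x":0.0323,"y":0.027,"z":0,"yaw":0}
    - {"hand":0,"x":0.0323,"y":0.027,"z":0,"yaw":0}
    - {"hand":0,"x":0.0323,"y":0.027,"z":0,"yaw":0}
    - {"hand":0,"x":0.0323,"y":0.027,"z":0,"yaw":0}
    - {"hand":0,"x":0.0323,"y":0.027,"z":0,"yaw":0}

```text
clock: 2.1
eef_pos: [365.9, -141.3, 265.4]
eef_rot: [3.142, 0.0, 1.807]
wrist_force: [0.7, -0.3, 0.3]
finger_gap: 47.1
finger_force: 0.0
```

Emit:
arm_command:
  targets:
    - {"hand":0,"x":0.0323,"y":0.027,"z":0,"yaw":0}
    - {"hand":0,"x":0.0323,"y":0.027,"z":0,"yaw":0}
    - {"hand":0,"x":0.0323,"y":0.027,"z":0,"yaw":0}
    - {"hand":0,"x":0.0323,"y":0.027,"z":0,"yaw":0}
    - {"hand":0,"x":0.0323,"y":0.027,"z":0,"yaw":0}
    - {"hand":0,"x":0.0323,"y":0.027,"z":0,"yaw":0}
    - {"hand":0,"x":0.0323,"y":0.027,"z":0,"yaw":0}
    - {"hand":0,"x":0.0323,"y":0.027,"z":0,"yaw":0}
    - {"hand":0,"x":0.0323,"y":0.027,"z":0,"yaw":0}
    - {"hand":0,"x":0.0323,"y":0.027,"z":0,"yaw":0}

```text
clock: 3.1
eef_pos: [553.0, 235.9, 265.1]
eef_rot: [-3.141, 0.0, 1.807]
wrist_force: [0.4, -0.3, 0.6]
finger_gap: 46.9
finger_force: 0.0
```

```bash
python3 - <<'E'
from h import *
import cv2
s=manip.read_state();print(s["eef_pos"],s["eef_rot"],s["joints"],s["wrist_force"])
v=np.load("v.npy");im=camera("wrist")[:,:,::-1].copy()
P=case2w(v,[lid(138,-45,v[3]),lid(138,45,v[3]),lid(122,-90,v[3]),lid(122,90,v[3]),[-60,-90,50],[-60,90,50]])
for p in proj("wrist",P):
    print(p.round()); cv2.circle(im,tuple(int(q) for q in p),4,(0,255,0),1)
cv2.imwrite("pics/w1.png",im)
E
```

```text
[553.00662505 235.89852361 265.05712248] [-3.14106321e+00  5.50747442e-05  1.80693881e+00] [3.42288936e-01 3.81462560e-01 1.27540268e+00 1.33327913e-06
 1.48525971e+00 1.06146355e-01] [ 0.40932653 -0.25329998  0.62967212]
[323. 261.]
[225. 261.]
[367. 256.]
[182. 255.]
[336. 302.]
[215. 302.]
```

View pics/w1.png

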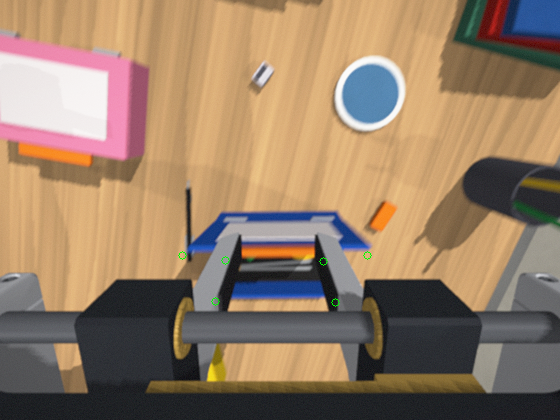

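```bash
python3 - <<'E'
from h import *
for n,u,w,z in[("coaster",369.5,93,8),("eraser",383,215,10),("sharp",262,75,12),("rimL",232,297,50),("rimR",325,297,50),("lidL",190,248,174),("lidR",370,247,174)]: print(n,ray("wrist",u,w,z).round(1))
for n,u,w,z in[("coaster",176.7,158,8),("eraser",232.5,134.3,10),("sharp",178,208.5,12)]: print(n,ray("top",u,w,z).round(1))
for n,u,w,z in[("coaster",327.5,333,8),("eraser",255.5,308,10),("sharp",363,287,12)]: print(n,ray("scene",u,w,z).round(1))
v=np.load("v.npy");print(case2w(v,[[-60,-60,50],[-60,60,50],lid(122,90,1.68),lid(122,-90,1.68)]).round(1))
E
```

```text
coaster [648.1 382.6   8. ]
eraser [721.9 221.9  10. ]
sharp [500.6 369.7  12. ]
rimL [528.6  56.5  50. ]
rimR [662.6  89.2  50. ]
lidL [481.  180.8 174. ]
lidR [649.7 223.  174. ]
coaster [648.8 372.7   8. ]
eraser [722.4 209.5  10. ]
sharp [498.4 362.2  12. ]
coaster [647.2 375.4   8. ]
eraser [719.  210.1  10. ]
sharp [500.  364.5  12. ]
[[651.7  77.5  50. ]
 [535.   49.4  50. ]
 [474.7 172.  174.3]
 [649.7 214.1 174.3]]
```

Emit:
arm_command:
  targets:
    - {"hand":0,"x":0,"y":0,"z":0.032,"yaw":0}
    - {"hand":0,"x":0,"y":0,"z":0.032,"yaw":0}
    - {"hand":0,"x":0,"y":0,"z":0.031,"yaw":0}
    - {"hand":0,"x":-0.02,"y":0,"z":0,"yaw":0}
    - {"hand":0,"x":-0.01,"y":0,"z":0,"yaw":0}
    - {"hand":0,"x":-0.01,"y":0,"z":0,"yaw":0}
    - {"hand":0,"x":-0.01,"y":0,"z":0,"yaw":0}
    - {"hand":0,"x":-0.01,"y":0,"z":0,"yaw":0}
    - {"hand":0,"x":0,"y":0,"z":0,"yaw":0}

```text
clock: 4.05
eef_pos: [567.1, 174.7, 170.8]
eef_rot: [3.141, 0.0, 1.806]
wrist_force: [0.3, 1.1, 0.0]
finger_gap: 46.9
finger_force: 0.0
```

```bash
cat >> h.py <<'E'
def hz():
    s=manip.read_state();p=s["eef_pos"];v=np.load("v.npy");H=case2w(v,[[60,0,53]])[0];w=v[2];d=p-H
    e=np.array([np.cos(w),np.sin(w)]);f=s["wrist_force"]
    return dict(t=round(s["clock"],2),h=round(-d[:2]@e,1),lat=round(d[:2]@[e[1],-e[0]],1),z=round(p[2],1),Fh=round(-f[:2]@e,1),Fz=round(f[2],1))
E
python3 - <<'E'
from h import *
import cv2
print(hz())
t=camera("top")[140:225,200:285,::-1]; s=camera("scene")[170:285,222:337,::-1]
cv2.imwrite("pics/c2.png",np.hstack([cv2.resize(t,(400,400)),cv2.resize(s,(400,400))]))
print(hz())
E
```

```text
{'t': 4.05, 'h': np.float64(5.7), 'lat': np.float64(0.5), 'z': np.float64(170.8), 'Fh': np.float64(-1.0), 'Fz': np.float64(0.0)}
{'t': 4.15, 'h': np.float64(4.6), 'lat': np.float64(0.4), 'z': np.float64(170.7), 'Fh': np.float64(0.1), 'Fz': np.float64(0.7)}
```

View pics/c2.png

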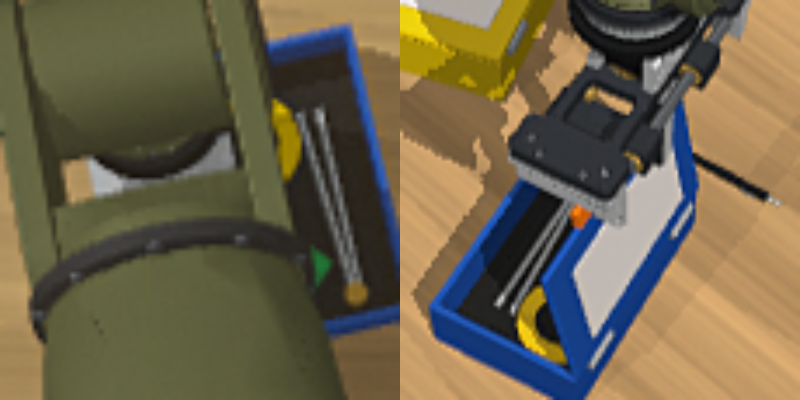

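The lid has followed the fingers (panel corner at scene px about (266,240), near upright); I'll compute its angle.

```bash
python3 - <<'E'
from h import *
v=np.load("v.npy")
for a in(1.6,1.5,1.4,1.3,1.2): print(a,proj("scene",case2w(v,[lid(122,-90,a)])).round(1))
E
```

```text
1.6 [[271.6 255.8]]
1.5 [[266.8 253.4]]
1.4 [[262.  251.3]]
1.3 [[257.5 249.5]]
1.2 [[253.1 248.1]]
```

```bash
python3 - <<'E'
from h import *
import cv2
v=np.load("v.npy");k=6
im=camera("scene")[:,:,::-1].copy();x0,y0=225,185
im=cv2.resize(im[y0:y0+100,x0:x0+120],None,fx=k,fy=k,interpolation=cv2.INTER_NEAREST)
def dr(P,c): cv2.polylines(im,[((proj("scene",case2w(v,P))-[x0-.5,y0-.5])*k).round().astype(int)],False,c,1)
dr([[-60,-90,50],[-60,90,50],[60,90,50],[60,-90,50],[-60,-90,50],[-60,-90,0],[60,-90,0],[60,-90,50]],(0,255,0))
a=1.45
dr([lid(0,-90,a),lid(122,-90,a),lid(122,90,a),lid(0,90,a)],(0,0,255));dr([lid(122,-45,a),lid(138,-45,a),lid(138,45,a),lid(122,45,a)],(0,255,255))
cv2.imwrite("pics/c3.png",im);print(hz())
E
```

```text
{'t': 4.2, 'h': np.float64(4.3), 'lat': np.float64(0.4), 'z': np.float64(170.6), 'Fh': np.float64(0.3), 'Fz': np.float64(-0.8)}
```

View pics/c3.png

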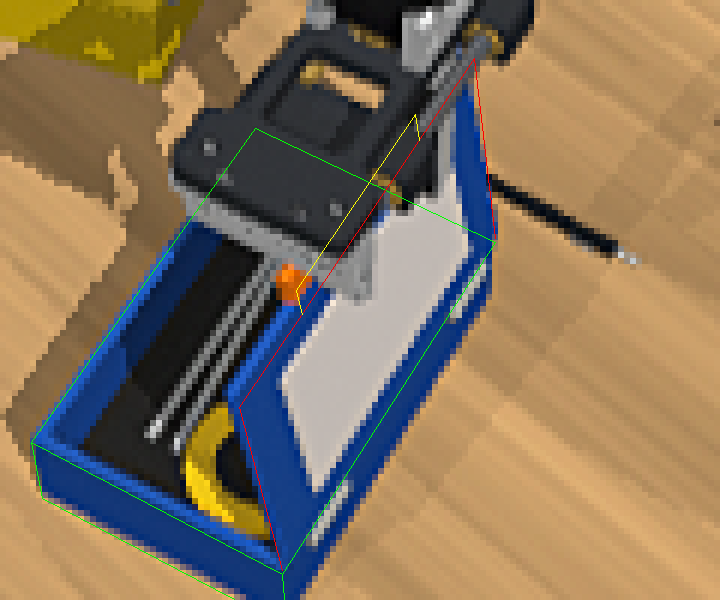

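Emit:
arm_command:
  targets:
    - {"hand":0,"x":-0.01,"y":0,"z":0,"yaw":0}
    - {"hand":0,"x":-0.011,"y":0,"z":0,"yaw":0}
    - {"hand":0,"x":-0.012,"y":0,"z":-0.024,"yaw":0}
    - {"hand":0,"x":-0.046,"y":0,"z":0,"yaw":0}
    - {"hand":0,"x":-0.028,"y":0,"z":0.032,"yaw":0}
    - {"hand":0,"x":0,"y":0,"z":0.04,"yaw":0}
    - {"hand":0,"x":0,"y":0,"z":0,"yaw":0}

```text
clock: 4.9
eef_pos: [589.5, 70.2, 117.8]
eef_rot: [-3.134, -0.001, 1.805]
wrist_force: [-1.0, 0.1, -0.5]
finger_gap: 46.9
finger_force: 0.0
```

```bash
cat > ov.py <<'E'
from h import *
import cv2,sys
def ov(name,a,k=6,x0=225,y0=185):
    v=np.load("v.npy");im=camera("scene")[:,:,::-1].copy()
    im=cv2.resize(im[y0:y0+100,x0:x0+120],None,fx=k,fy=k,interpolation=cv2.INTER_NEAREST)
    def dr(P,c): cv2.polylines(im,[((proj("scene",case2w(v,P))-[x0-.5,y0-.5])*k).round().astype(int)],False,c,1)
    dr([lid(0,-90,a),lid(122,-90,a),lid(122,90,a),lid(0,90,a)],(0,0,255));dr([lid(122,-45,a),lid(138,-45,a),lid(138,45,a),lid(122,45,a)],(0,255,255))
    cv2.imwrite(name,im);print(hz())
ov(sys.argv[1],float(sys.argv[2]))
E
python3 ov.py pics/c4.png 0.75
```

```text
{'t': 4.95, 'h': np.float64(112.0), 'lat': np.float64(-0.8), 'z': np.float64(121.1), 'Fh': np.float64(-0.6), 'Fz': np.float64(0.7)}
```

View pics/c4.png

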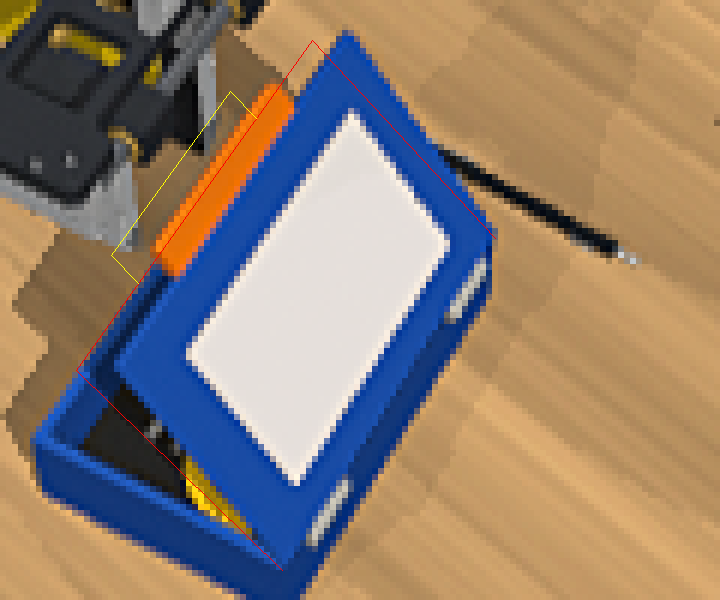

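The lid is at about 1.0 rad and still falling. The fingers are in place in front of the tab (scene crop (130,240)), so I'll wait for the catch.

Emit:
arm_command:
  targets:
    - {"hand":0,"x":0,"y":0,"z":0,"yaw":0}
    - {"hand":0,"x":0,"y":0,"z":0,"yaw":0}
    - {"hand":0,"x":0,"y":0,"z":0,"yaw":0}
    - {"hand":0,"x":0,"y":0,"z":0,"yaw":0}
    - {"hand":0,"x":0,"y":0,"z":0,"yaw":0}
    - {"hand":0,"x":0,"y":0,"z":0,"yaw":0}
    - {"hand":0,"x":0,"y":0,"z":0,"yaw":0}
    - {"hand":0,"x":0,"y":0,"z":0,"yaw":0}

```text
clock: 5.75
eef_pos: [592.5, 71.5, 123.8]
eef_rot: [3.139, 0.001, 1.807]
wrist_force: [3.7, -5.3, 4.9]
finger_gap: 47.2
finger_force: 3.0
```

```bash
python3 ov.py pics/c5.png 0.78
```

```text
{'t': 5.8, 'h': np.float64(112.0), 'lat': np.float64(1.1), 'z': np.float64(123.8), 'Fh': np.float64(6.3), 'Fz': np.float64(5.1)}
```

View pics/c5.png

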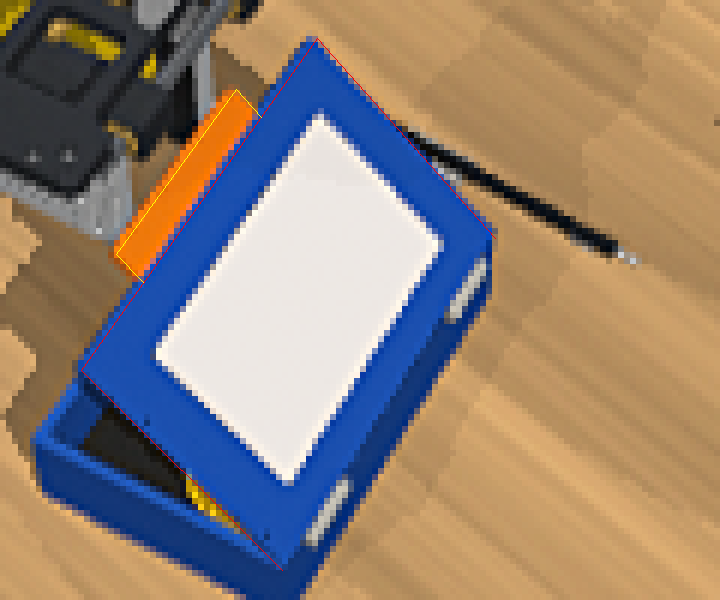

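Emit:
arm_command:
  targets:
    - {"hand":0,"x":0,"y":0,"z":0,"yaw":0}
    - {"hand":0,"x":0,"y":0,"z":0,"yaw":0}

```text
clock: 6.0
eef_pos: [592.6, 71.5, 123.8]
eef_rot: [3.139, 0.001, 1.807]
wrist_force: [2.6, -5.5, 5.2]
finger_gap: 47.0
finger_force: 3.0
```

```bash
python3 -c "
from h import *
print(hz(),manip.read_state()['finger_force'],manip.read_state()['eef_rot'],manip.read_state()['moment'],manip.read_state()['finger_gap'])"
```

```text
{'t': 6.0, 'h': np.float64(112.0), 'lat': np.float64(1.1), 'z': np.float64(123.8), 'Fh': np.float64(6.0), 'Fz': np.float64(5.2)} 2.959441216880805 [3.13890751e+00 1.33334638e-03 1.80700556e+00] [-0.99194706 -0.47001694  0.13524705] 46.953046049125575
```

Emit:
arm_command:
  targets:
    - {"hand":0,"x":-0.0037,"y":0,"z":0.0039,"yaw":0}
    - {"hand":0,"x":-0.0036,"y":0,"z":0.0041,"yaw":0}
    - {"hand":0,"x":-0.0034,"y":0,"z":0.0042,"yaw":0}
    - {"hand":0,"x":-0.0032,"y":0,"z":0.0043,"yaw":0}

```text
clock: 6.4
eef_pos: [594.9, 58.1, 105.5]
eef_rot: [-3.141, -0.0, 1.807]
wrist_force: [2.4, -1.5, 0.2]
finger_gap: 46.9
finger_force: 1.1
```

```bash
python3 -c "
from h import *
print(hz())"
```

```text
{'t': 6.4, 'h': np.float64(125.6), 'lat': np.float64(0.3), 'z': np.float64(105.5), 'Fh': np.float64(2.0), 'Fz': np.float64(0.2)}
```

Emit:
arm_command:
  targets:
    - {"hand":0,"x":-0.003,"y":0,"z":0.0044,"yaw":0}
    - {"hand":0,"x":-0.0028,"y":0,"z":0.0046,"yaw":0}
    - {"hand":0,"x":-0.0026,"y":0,"z":0.0047,"yaw":0}
    - {"hand":0,"x":-0.0024,"y":0,"z":0.0048,"yaw":0}

```text
clock: 6.8
eef_pos: [597.2, 47.7, 86.7]
eef_rot: [-3.141, -0.0, 1.807]
wrist_force: [0.4, -0.3, -0.8]
finger_gap: 47.1
finger_force: 0.3
```

```bash
python3 -c "
from h import *
print(hz())"
```

```text
{'t': 6.8, 'h': np.float64(136.2), 'lat': np.float64(0.0), 'z': np.float64(86.7), 'Fh': np.float64(0.3), 'Fz': np.float64(-0.8)}
```

Emit:
arm_command:
  targets:
    - {"hand":0,"x":-0.0015,"y":0,"z":0.0036,"yaw":0}
    - {"hand":0,"x":-0.0014,"y":0,"z":0.0037,"yaw":0}
    - {"hand":0,"x":-0.0013,"y":0,"z":0.0037,"yaw":0}

```text
clock: 7.1
eef_pos: [598.4, 43.6, 76.1]
eef_rot: [-3.142, -0.0, 1.807]
wrist_force: [0.5, -0.2, -0.7]
finger_gap: 47.2
finger_force: 0.4
```

```bash
python3 -c "
from h import *
print(hz(),manip.read_state()['finger_force'])"
```

```text
{'t': 7.1, 'h': np.float64(140.4), 'lat': np.float64(0.3), 'z': np.float64(76.1), 'Fh': np.float64(0.4), 'Fz': np.float64(-0.7)} 0.371737964451313
```

```bash
cat >> h.py <<'E'
def lida():
    import cv2
    im=camera("scene").astype(int);v=np.load("v.npy")
    m=(im[...,0]>170)&(im[...,1]>60)&(im[...,1]<150)&(im[...,2]<60);m[290:]=0;m[:180]=0;m[:,:222]=0;m[:,320:]=0
    ys,xs=np.nonzero(m);c=np.array([xs.mean(),ys.mean()]);A=np.arange(-.1,1.2,.01)
    Q=np.array([proj("scene",case2w(v,[lid(130,0,a)+np.array([-3*np.sin(a)*-1,0,3*np.cos(a)])]))[0] for a in A])
    d=np.linalg.norm(Q-c,axis=1);i=d.argmin();return len(xs),c.round(1),round(A[i],2),round(d[i],1)
E
python3 -c "
from h import *
print(lida(),hz())"
```

```text
(207, array([246.6, 220.2]), np.float64(0.34), np.float64(0.5)) {'t': 7.15, 'h': np.float64(140.6), 'lat': np.float64(0.1), 'z': np.float64(75.6), 'Fh': np.float64(1.8), 'Fz': np.float64(-2.3)}
```

Emit:
arm_command:
  targets:
    - {"hand":0,"x":-0.0013,"y":0,"z":0.0038,"yaw":0}
    - {"hand":0,"x":-0.0012,"y":0,"z":0.0038,"yaw":0}
    - {"hand":0,"x":-0.0011,"y":0,"z":0.0038,"yaw":0}

```text
clock: 7.45
eef_pos: [599.3, 40.2, 64.8]
eef_rot: [3.142, -0.0, 1.807]
wrist_force: [-0.4, -0.5, 0.2]
finger_gap: 47.1
finger_force: 0.4
```

```bash
python3 -c "
from h import *
print(lida(),hz())"
```

```text
(200, array([245.8, 222.3]), np.float64(0.24), np.float64(0.3)) {'t': 7.5, 'h': np.float64(144.2), 'lat': np.float64(0.1), 'z': np.float64(64.1), 'Fh': np.float64(1.9), 'Fz': np.float64(-1.5)}
```

Emit:
arm_command:
  targets:
    - {"hand":0,"x":-0.0007,"y":0,"z":0.0033,"yaw":0}
    - {"hand":0,"x":-0.0006,"y":0,"z":0.0033,"yaw":0}
    - {"hand":0,"x":-0.0005,"y":0,"z":0.0033,"yaw":0}

```text
clock: 7.8
eef_pos: [599.7, 38.4, 54.9]
eef_rot: [3.141, 0.0, 1.807]
wrist_force: [-0.0, -2.3, -1.0]
finger_gap: 47.2
finger_force: 0.8
```

```bash
python3 -c "
from h import *
print(lida(),hz())"
```

```text
(193, array([245.2, 224.6]), np.float64(0.14), np.float64(0.3)) {'t': 7.85, 'h': np.float64(145.9), 'lat': np.float64(0.2), 'z': np.float64(54.4), 'Fh': np.float64(2.0), 'Fz': np.float64(-2.1)}
```

Emit:
arm_command:
  targets:
    - {"hand":0,"x":-0.0004,"y":0,"z":0.0027,"yaw":0}
    - {"hand":0,"x":-0.0003,"y":0,"z":0.0027,"yaw":0}
    - {"hand":0,"x":-0.0002,"y":0,"z":0.0027,"yaw":0}

```text
clock: 8.15
eef_pos: [599.9, 37.5, 46.9]
eef_rot: [3.142, 0.0, 1.807]
wrist_force: [0.2, -1.7, -0.5]
finger_gap: 46.9
finger_force: 1.2
```

```bash
python3 -c "
from h import *
print(lida(),hz())"
```

```text
(189, array([245.1, 225.9]), np.float64(0.09), np.float64(0.3)) {'t': 8.2, 'h': np.float64(146.8), 'lat': np.float64(0.2), 'z': np.float64(46.4), 'Fh': np.float64(3.0), 'Fz': np.float64(-0.3)}
```

Emit:
arm_command:
  targets:
    - {"hand":0,"x":-0.0002,"y":0,"z":0.0025,"yaw":0}
    - {"hand":0,"x":-0.0001,"y":0,"z":0.0025,"yaw":0}
    - {"hand":0,"x":0,"y":0,"z":0.0025,"yaw":0}
    - {"hand":0,"x":0,"y":0,"z":0.0025,"yaw":0}

```text
clock: 8.6
eef_pos: [600.0, 37.1, 36.9]
eef_rot: [3.142, 0.0, 1.807]
wrist_force: [0.7, -4.6, -0.5]
finger_gap: 46.9
finger_force: 2.3
```

```bash
python3 -c "
from h import *
print(lida(),hz())"
```

```text
(181, array([245.2, 227.6]), np.float64(0.02), np.float64(0.2)) {'t': 8.65, 'h': np.float64(147.2), 'lat': np.float64(0.3), 'z': np.float64(36.5), 'Fh': np.float64(4.6), 'Fz': np.float64(-1.1)}
```

Emit:
arm_command:
  targets:
    - {"hand":0,"x":0,"y":0,"z":0.002,"yaw":0}
    - {"hand":0,"x":0,"y":0,"z":0.002,"yaw":0}
    - {"hand":0,"x":0,"y":0,"z":0.002,"yaw":0}
    - {"hand":0,"x":0,"y":0,"z":0.001,"yaw":0}

```text
clock: 9.05
eef_pos: [600.3, 37.2, 30.4]
eef_rot: [3.141, 0.0, 1.807]
wrist_force: [1.0, -5.9, 4.0]
finger_gap: 46.8
finger_force: 2.6
```

```bash
python3 -c "
from h import *
print(lida(),hz())"
```

```text
(176, array([245.2, 228.3]), np.float64(-0.0), np.float64(0.3)) {'t': 9.1, 'h': np.float64(147.2), 'lat': np.float64(0.6), 'z': np.float64(30.3), 'Fh': np.float64(5.4), 'Fz': np.float64(3.3)}
```

Emit:
arm_command:
  targets:
    - {"hand":0,"x":0,"y":0,"z":0,"yaw":0}
    - {"hand":0,"x":0,"y":0,"z":0.001,"yaw":0}
    - {"hand":0,"x":0,"y":0,"z":0,"yaw":0}
    - {"hand":0,"x":-0.001,"y":0,"z":0,"yaw":0}
    - {"hand":0,"x":-0.001,"y":0,"z":0,"yaw":0}
    - {"hand":0,"x":-0.008,"y":0,"z":0,"yaw":0}
    - {"hand":0,"x":-0.01,"y":0,"z":0,"yaw":0}
    - {"hand":0,"x":-0.01,"y":0,"z":0,"yaw":0}
    - {"hand":0,"x":0,"y":0,"z":-0.02,"yaw":0}
    - {"hand":0,"x":0,"y":0,"z":-0.03,"yaw":0}

```text
clock: 10.1
eef_pos: [606.2, 7.0, 78.0]
eef_rot: [-3.138, -0.001, 1.806]
wrist_force: [0.2, 0.4, 0.5]
finger_gap: 47.1
finger_force: 0.0
```

```bash
python3 -c "
from h import *
print(lida())"; python3 ov.py pics/c6.png 0.0
```

```text
(272, array([245.1, 216.5]), np.float64(0.41), np.float64(4.0))
{'t': 10.2, 'h': np.float64(178.3), 'lat': np.float64(2.0), 'z': np.float64(82.8), 'Fh': np.float64(-0.1), 'Fz': np.float64(0.4)}
```

View pics/c6.png

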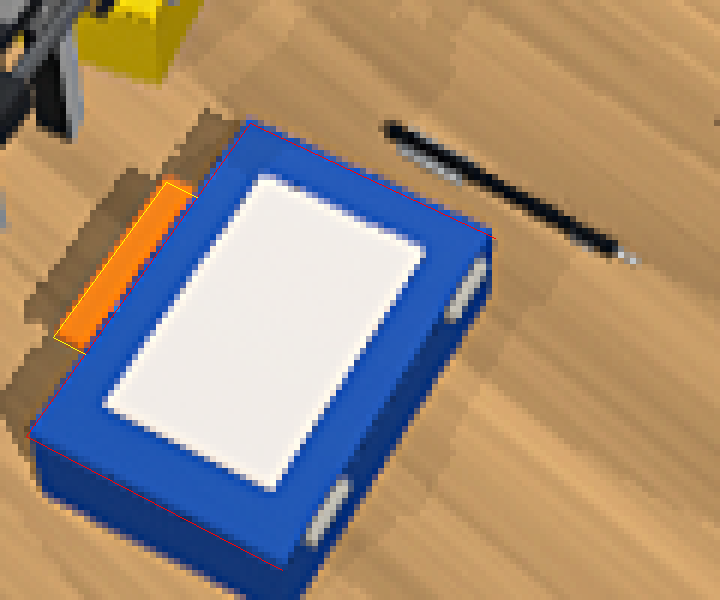

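The lid is fully shut: the tab at crop (125,265) matches the 0 rad outline. The fingers are clear, at crop (60,90). Handing in.

```bash
python3 -c "
from cell import manip
print(manip.sign_off())"
```

```text
the job is handed in; nothing more can be done
None
```

The blue case is shut: I pushed its lid over from behind, caught it at about 0.78 rad, lowered it on the fingers and handed the job in at about 10 s. The tool could only point straight down, so the fingers held the tab by its front edge, not from below, with wrist forces up to about 8 N; I touched nothing else on purpose but did not re-measure the other things.

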